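Locate an angle bracket on the dowel of a drilling fixture and swing the keeper over it

TASK

Put the green angle bracket on the blue fixture with its hole over the dowel: lay it lightly on the dowel, square with the fixture with its upright tab on the side away from the keeper, and nudge it along the slot until the hole drops over the dowel and it lies fully home, flat on the fixture. Then swing the steel keeper (the bar with the red handle) all the way round so that its nose lies across the bracket, and let go. Never press the bracket hard on the fixture or dowel (a light hand, 30 N at the very most), and leave the other things on the bench where they are.

Things in the scene. Friction and masses are not known exactly. Their poses are not given: they have to be found in the camera images.
- bracket: loose green-painted steel angle bracket, 0.25 to 0.5 kg, flat on the bench beside the fixture, on either side of it. Origin: centre of its base leg's underside. Base leg 90 mm (x) by 74 mm (y), 6 mm thick, one 12 mm through hole at x 0, y +13 mm. Upright tab, 60 mm along x, 8 mm thick, centred at y -25 mm, top at z = 56 mm: grip it here, fingers closing along y
- bracket_hole (a point): centre of the bracket's 12 mm hole, on the underside of the base leg; axes as the bracket's
- bracket_tab (a point): point inside the bracket's tab, centred on it, 44 mm above the bracket's underside and 12 mm below the tab's top; axes as the bracket's (the two black spots on the tab are only marks)
- fixture: blue block 180 by 180 mm, 25 mm high, fixed to the bench, turned by up to 20 degrees. Origin: centre of its underside. On its top face: a dark slot along its x at y -20 mm with a dowel in it, and the keeper's post at x 0, y +22 mm. The bracket belongs flat on the top face, its x axis along the fixture's +x, hole over the dowel and so its tab at y -58 mm
- slot_mid (a point): middle of the 56 mm slot, on the fixture's top face; axes as the fixture's. A steel dowel is clamped fast in the slot, 10 mm in diameter, standing 10 mm up (top 2 mm tapered to an 8 mm flat tip). It is on the slot's line (y 0) but anywhere from x -18 to +18 mm; its place is not reported: find it by sight or feel. Seated, it stands 4 mm above the base leg
- keeper (a joint): turn of the steel keeper bar about its upright post, rad: 0 = open, nose along fixture +x, handle towards -x; grows clockwise seen from above to a stop at 1.57 = closed, nose along fixture -y across the bracket, handle towards +y. Starts at 0 to 0.25, stays where left, about 1.2 N at the handle moves it
- keeper_pivot (a point): on the keeper's axis, on the fixture's top face (fixture x 0, y +22 mm); axes as the fixture's. The bar is 16 mm wide, 8 mm thick, its underside 9 mm above the top face, nose reaching 32 mm from the axis: it passes 3 mm above a seated bracket and is blocked by one that is not home
- keeper_handle (a point): point on the axis of the keeper's upright red round handle (14 mm in diameter, 40 mm tall from the bar, top 57 mm above the fixture's top face), 14 mm below its top, 42 mm from the keeper's axis at the end away from the nose
- wrench: combination wrench lying on the bench; bystander, to be left where it is
- screwdriver: screwdriver lying on the bench; bystander, to be left where it is
- spray_can: red can, 62 mm across, 110 mm tall; bystander, to be left where it is
- bolt_jar: jar, 68 mm across, 90 mm tall; bystander, to be left where it is
- tape_roll: blue roll of tape, 96 mm across, 30 mm tall; bystander, to be left where it is
- socket: steel wrench socket standing on end, 28 mm across, 32 mm tall; bystander, to be left where it is
There are look-alikes about, which are no part of the job. Of the things like the bracket, leave any that is yellow; of the rest the larger one is meant.

How it is judged:
On the way, in this order (a step that is already met when the one before it is completed fails the run):
1. the bracket's hole has dropped over the dowel and the bracket lies flat on the fixture, square with it (z of bracket_hole in the frame of fixture between 0.02 and 0.0275 m and y of bracket_hole in the frame of fixture between -0.024 and -0.016 m and x of bracket_hole in the frame of fixture between -0.022 and 0.022 m and y of bracket_tab in the frame of fixture below -0.04 m and angle between bracket's own z axis and vertical below 0.04 rad and angle between the x axis of bracket and the x axis of fixture, either way round below 0.15 rad), for 0.2 s.
2. the keeper is swung across the seated bracket (all of step 1 and value of joint keeper above 1.35 rad), for 0.2 s.
At the end, for the whole second after the job is handed in: Bracket released at rest, home on the dowel: underside within 2.5 mm of the fixture top, hole within 4 mm of the slot line and 22 mm of its middle, tilt under 0.04 rad, x axis within 0.15 rad of the fixture's, tab over 40 mm to the fixture's -y side; keeper beyond 1.35 rad (all of step 2 and linear speed of bracket below 0.02 m/s); the robot touches nothing.
It fails at once if the bracket is pressed on the fixture, dowel or keeper with more than 30 N (contact force between bracket and fixture above 30 N).
It fails at once if a bystander is shifted by more than 30 mm (distance of any of wrench, screwdriver, spray_can, bolt_jar, tape_roll, socket from where it was at the start of the episode above 0.03 m).
It also fails if it takes over 72 s, if anything falls off the work surface, if the arm or the gripper's body presses on something with over 40 N, if the wrist force passes 120 N, or if a joint passes its speed limit or range.

ROBOT

A 6-joint arm with a two-finger parallel gripper is mounted at the origin on the work surface. World frame = base frame: x ahead of the robot, y to its left, z up, the work surface at z = 0. Lengths are in m, angles in rad, forces in N, time in s.
With the tool pointing down it reaches from about 0.275 to 0.775 m from the base axis. Payload 14.6 kg.
Tool frame: the origin (TCP) lies midway between the tips of the shut fingers; the grasp point (between the pads) lies 19 mm behind it; z points along the fingers, y is the line along which they close (so a half turn about z gives the same grasp; the last joint's range is limited). The gripper opens to 85 mm and grips with 20 to 120 N. Pads are 22 mm wide; open, the fingers measure 114 mm over their backs; the gripper's body (76 mm by 85 mm) begins 54 mm behind the grasp point. The pads swing forward as they close: fully open they stand 13 mm farther back than shut.
Start: joints at [-1.351, 0.263, -0.048, 1.259, 0, 1.415], TCP at [0.192, -0.489, 0.231] pointing down, gripper open.
Joint ranges: [-2.65, 2.65], [-0.89, 1.7], [-1.18, 1.37], [-2.13, 2.11], [-1.35, 1.29], [-3.14, 3.14]. Speed limits (rad/s): [1.89, 1.89, 2.57, 2.79, 3.14, 3.14].

INTERFACE

Orientations are given as a unit quaternion [w, x, y, z].
In Python, from cell import read_state, read_camera, close_job gives the robot as it stands.
- The arm moves only by the tool apply_moves, never from a script. Its argument "rows" is one flat list of numbers, 7 for each row, row after row: the finger opening in m, from 0 to 0.0854, then the shift along the tool's x, y, z in m, then the turn, a rotation vector about the tool's x, y, z in rad. In form: [jaw, x, y, z, ax, ay, az, jaw, x, y, z, ax, ay, az, ...]. A call has 1 to 20 rows; each row shifts and turns the commanded pose from where the row before left it, along the tool's axes as they then stand; what a row does not reach is not made up. A row lasts 1/12 s, in which the tool goes at most 41.7 mm and 7.16 degrees, less where a joint would pass 70% of its speed; a pose out of reach is approached as far as the arm can. A call with a gripper value outside its range is refused whole. The fingers move at their own pace and stop on an object; the grip force is fixed at half the most. Time passes only in rows, so rows that do not move let the fingers close. It gives the time, the measured TCP pose, the force, the opening and the grip force at its end, in the units of the state.
- read_state(): the state, without advancing time (a new reading comes with each control period).
- read_camera(name): name is "scene" or "side" or "wrist"; returns a dict with "frame" (420x560x3 uint8, red, green, blue), "camera_matrix" (3x3 intrinsics, pixels), "xyz" and "attitude" of the camera in the world; the wrist camera has in their place "hand_eye" (4x4, takes a point from camera to tool coordinates, whose origin is the TCP and whose axes are the flange's). Camera axes: x right, y down, z forward; pixel columns grow to the right and rows downward; lengths in m; the calibration is good to about 2 mm. A picture is of the moment at which its call begins: read the wrist's pose just before it. There is no depth.
- close_job(): hands the job in; it is judged then, once.
The state is a dict: "time_s": time; "joint_positions": joint angles; "qvel": joint speeds; "joint_torque": joint torques, N m; "ee_pos": TCP position; "tool_rot": TCP orientation; "force": force on the tool from outside, world axes, zero at the start; "ft_torque": the same for the moment, N m; "grip_width": finger opening in m; "gripper_force": force on a finger pad.
Only numpy, scipy, OpenCV 4.12 (cv2) and the standard library are available. Lean on these libraries where they do the work, as an engineer would, in place of code of your own. Each camera call takes 0.05 s, during which the arm holds its last target. There are 200 camera calls.

## Working session

There is one attempt and no reset: what is moved stays moved. The work goes in short steps, Python scripts to look and compute and a tool call to move; the robot and the scene stay as the last step left them, time stands still between calls to the robot, and variables do not carry over. Pictures are saved under pics/ and viewed, at most 10 in all, crops included, and the job is handed in when it is done.

Besides the shell and the picture viewer there is one more tool, called after "Emit:" as a command line: name --argument value ..., lists and objects as JSON in quotes. apply_moves: Moves the arm, as the interface text tells. Its arguments: {"type":"object","properties":{"rows":{"type":"array"}},"required":["rows"]}

```bash
mkdir -p pics; cat > h.py <<'E'
import numpy as np, cv2
from scipy.spatial.transform import Rotation as R
from cell import read_state, read_camera, close_job
def q2R(q): return R.from_quat([q[1],q[2],q[3],q[0]]).as_matrix()
def cam(name):
    s=read_state(); c=read_camera(name); K=np.array(c["camera_matrix"])
    if name=="wrist":
        T=np.eye(4);T[:3,:3]=q2R(s["tool_rot"]);T[:3,3]=s["ee_pos"]
        M=T@np.array(c["hand_eye"]); Rc,p=M[:3,:3],M[:3,3]
    else:
        a=np.array(c["attitude"]); Rc=a if a.shape==(3,3) else q2R(a); p=np.array(c["xyz"])
    return c["frame"],K,Rc,p
def save(n,f): cv2.imwrite(n,f[:,:,::-1])
def ray(K,Rc,uv): d=Rc@np.linalg.inv(K)@[uv[0],uv[1],1]; return d/np.linalg.norm(d)
def onz(K,Rc,p,uv,z): d=ray(K,Rc,uv); return p+d*(z-p[2])/d[2]
def tri(obs):
    A=np.zeros((3,3));b=np.zeros(3)
    for K,Rc,p,uv in obs:
        d=ray(K,Rc,uv);P=np.eye(3)-np.outer(d,d);A+=P;b+=P@p
    x=np.linalg.solve(A,b); return x,[np.linalg.norm((np.eye(3)-np.outer(d,d))@(x-p)) for K,Rc,p,uv in obs for d in [ray(K,Rc,uv)]]
def proj(K,Rc,p,X): c=K@(Rc.T@(np.array(X)-p)); return c[:2]/c[2]
E
python3 - <<'E'
from h import *
import pickle
o={}
for n in("scene","side"):
    o[n]=cam(n); save(f"pics/{n}0.png",o[n][0]); print(n,o[n][3].round(3),o[n][2].round(2).tolist(),o[n][1][0])
pickle.dump(o,open("c0.pkl","wb"))
print(read_state())
E
```

```text
scene [ 1.333 -0.045  0.7  ] [[0.09, 0.65, -0.75], [1.0, -0.07, 0.07], [-0.01, -0.76, -0.65]] [394.53176127   0.         279.96045152]
side [0.321 0.763 0.567] [[-0.94, -0.16, 0.29], [-0.33, 0.51, -0.79], [-0.02, -0.84, -0.54]] [382.31186519   0.         274.561051  ]
{'time_s': 0.1, 'joint_positions': array([-1.35129712e+00,  2.63470769e-01, -4.88897494e-02,  1.25940731e+00,
       -2.86044000e-05,  1.41552584e+00]), 'qvel': array([-0.00162134, -0.00114908,  0.00146546,  0.00135255, -0.00195755,
        0.00065332]), 'joint_torque': array([ 3.66579567e-03, -6.38577676e+01,  3.85061574e+01,  1.00028174e-02,
       -1.13046888e-04,  4.03406170e-05]), 'ee_pos': array([ 0.19212507, -0.48830294,  0.23086946]), 'tool_rot': array([-4.85039839e-04,  9.82494654e-01,  1.86290147e-01, -2.98916766e-05]), 'force': array([ 0.19995363,  0.12165491, -0.88638288]), 'ft_torque': array([-0.05241814, -0.00903833, -0.01846456]), 'gripper_force': 0.0, 'grip_width': 0.08533777565323954}
```

View pics/scene0.png

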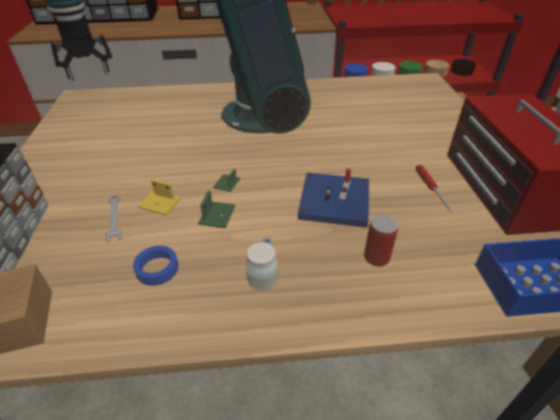

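View pics/side0.png

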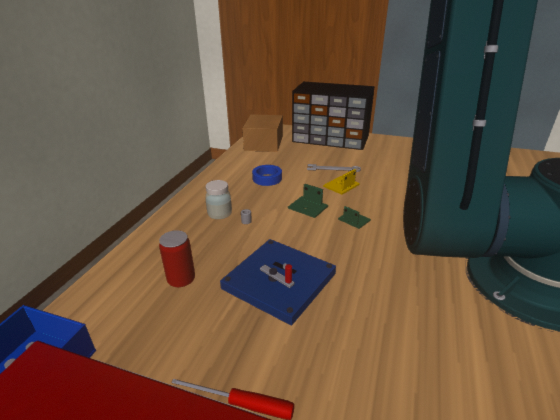

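The scene view shows three brackets: yellow at (160,198), a small green one at (227,181) and a larger green one at (214,211). In the side view they are at (342,182), (353,217) and (309,202). The larger green one fits the description, since yellow is excluded. The fixture is at scene (335,198) and side (280,278). I'll confirm with enlarged crops.

```bash
python3 - <<'E'
import pickle;from h import *
o=pickle.load(open("c0.pkl","rb"))
def crop(n,x,y,w,h,k): return cv2.resize(o[n][0][y:y+h,x:x+w],None,fx=k,fy=k,interpolation=cv2.INTER_CUBIC)
a=crop("scene",190,160,80,75,5);b=crop("scene",295,160,80,75,5) # 400x375
save("pics/cropA.png",np.hstack([a,b]))
c=crop("side",280,170,100,65,4);d=crop("side",215,235,130,85,4)
d=crop("side",220,240,120,80,4);
c=cv2.copyMakeBorder(c,0,60,0,0,cv2.BORDER_CONSTANT);c=cv2.resize(c[:, :],None,fx=.8,fy=1) if 0 else c[:, :320]
save("pics/cropB.png",np.hstack([c,d]))
E
```

```text
(no output)
```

View pics/cropA.png

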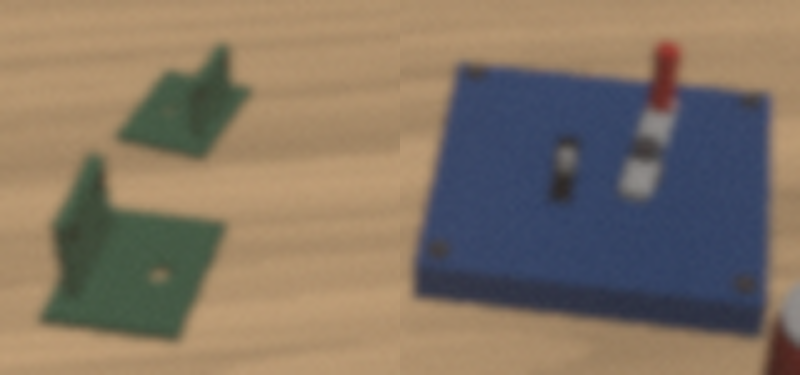

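View pics/cropB.png

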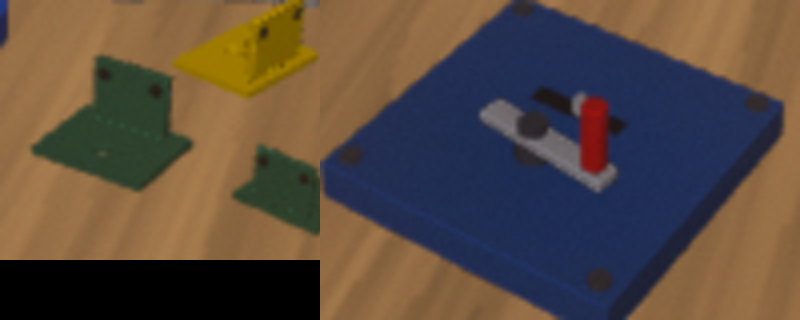

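The large green bracket (crop A, left panel, bottom) has its hole at (160,275) and its tab on the left, with x roughly along world +x. In the right panel the dowel tip is at (568,143) and the handle top at (667,48). Next I'll triangulate these points.

```bash
python3 - <<'E'
import pickle;from h import *
o=pickle.load(open("c0.pkl","rb"))
S=lambda u,v,ox,oy,k:((u+.5)/k-.5+ox,(v+.5)/k-.5+oy)
sL=lambda u,v:(*o["scene"][1:],S(u,v,190,160,5)); sR=lambda u,v:(*o["scene"][1:],S(u-400,v,295,160,5))
dL=lambda u,v:(*o["side"][1:],S(u,v,280,170,4)); dR=lambda u,v:(*o["side"][1:],S(u-320,v,220,240,4))
P={}
for n,a,b in [("scr-x-y",sR(475,72),dR(756,102)),("scr-x+y",sR(750,100),dR(598,278)),("scr+x-y",sR(438,250),dR(523,8)),("scr+x+y",sR(743,284),dR(350,155)),
 ("handletop",sR(667,48),dR(593,103)),("dowel",sR(568,143),dR(580,100)),("hole",sL(160,275),dL(103,153)),
 ("b+x+y",sL(180,338),dL(32,150)),("b-x+y",sL(226,224),dL(140,190)),("tab+x top",sL(60,220),dL(97,57)),("tab-x top",sL(95,155),dL(170,78))]:
    x,r=tri([a,b]);P[n]=x;print(n,x.round(4),np.round(r,4))
print("on z hole:",onz(*sL(160,275),.006),onz(*dL(103,153),.006))
g=lambda a,b:np.degrees(np.arctan2((P[b]-P[a])[1],(P[b]-P[a])[0]))
print("fix ang",g("scr-x-y","scr+x-y"),g("scr-x+y","scr+x+y"),"cent",np.mean([P[k] for k in P if k[:3]=="scr"],0))
print("br ang",g("b-x+y","b+x+y"),g("tab-x top","tab+x top"))
E
```

```text
scr-x-y [0.4312 0.1212 0.0273] [0.0001 0.0001]
scr-x+y [0.4738 0.2708 0.0276] [0. 0.]
scr+x-y [0.581  0.0791 0.0267] [0.0001 0.0001]
scr+x+y [0.6229 0.2286 0.027 ] [0.0003 0.0003]
handletop [0.495  0.2126 0.0828] [0. 0.]
dowel [0.5175 0.1595 0.0385] [0.002 0.002]
hole [ 0.5527 -0.1304  0.0036] [0.0006 0.0006]
b+x+y [ 0.6016 -0.1194  0.0034] [0.0005 0.0005]
b-x+y [ 0.5159 -0.0948  0.0029] [0.0007 0.0007]
tab+x top [ 0.5692 -0.1733  0.0574] [0.0014 0.0014]
tab-x top [ 0.5138 -0.1594  0.0554] [0.0002 0.0002]
on z hole: [ 0.55618268 -0.12974104  0.006     ] [ 0.55158337 -0.12757076  0.006     ]
fix ang -15.680067937517132 -15.805583143727286 cent [0.52722892 0.1749165  0.02716501]
br ang -16.05673265127794 -14.091220186731665
```

Emit:
apply_moves --rows '[0.085,0.0343,-0.0133,0.0023,0,0,0,0.085,0.0343,-0.0133,0.0023,0,0,0,0.085,0.0343,-0.0133,0.0023,0,0,0,0.085,0.0343,-0.0133,0.0023,0,0,0,0.085,0.0343,-0.0133,0.0023,0,0,0,0.085,0.0343,-0.0133,0.0023,0,0,0,0.085,0.0343,-0.0133,0.0023,0,0,0,0.085,0.0343,-0.0133,0.0023,0,0,0,0.085,0.0343,-0.0133,0.0023,0,0,0,0.085,0.0343,-0.0133,0.0023,0,0,0,0.085,0.0343,-0.0133,0.0023,0,0,0,0.085,0.0343,-0.0133,0.0023,0,0,0,0.085,0.0343,-0.0133,0.0023,0,0,0]'

```text
time_s: 1.18
ee_pos: [0.5449, -0.1628, 0.2011]
tool_rot: [-0.0, 0.982, 0.186, -0.0]
force: [1.4, -0.8, 0.6]
grip_width: 0.0847
gripper_force: 0.0
```

Emit:
apply_moves --rows '[0.085,0,0,0,0,0,-0.1248,0.085,0,0,0,0,0,-0.1248,0.085,0,0,0,0,0,-0.1248,0.085,0,0,0,0,0,-0.1248,0.085,0,0,0,0,0,-0.1248,0.085,0,0,0,0,0,-0.1248,0.085,0,0,0,0,0,-0.1248,0.085,0,0,0,0,0,-0.1248,0.085,0,0,0,0,0,-0.1248,0.085,0,0,0,0,0,-0.1248,0.085,0,0,0,0,0,-0.1248,0.085,0,0,0,0,0,-0.1248,0.085,0,0,0,0,0,-0.1248,0.085,0,0,0,0,0,-0.1248,0.085,0,0,0,0,0,-0.1248,0.085,0,0,0,0,0,-0.1248,0.085,0,0,0,0,0,-0.1248,0.085,0,0,0,0,0,-0.1248,0.085,0,0,0,0,0,-0.1248,0.085,0,0,0,0,0,-0.1248]'

```text
time_s: 2.85
ee_pos: [0.5437, -0.1644, 0.2011]
tool_rot: [-0.0, 0.132, 0.991, 0.0]
force: [0.7, 0.5, 0.2]
grip_width: 0.0854
gripper_force: 0.0
```

```bash
python3 - <<'E'
import pickle;from h import *
f,K,Rc,p=cam("wrist");pickle.dump((f,K,Rc,p),open("w1.pkl","wb"));save("pics/w1.png",f)
s=read_state();print(s["time_s"],s["ee_pos"],R.from_matrix(q2R(s["tool_rot"])).as_euler("ZYX",degrees=True),s["joint_positions"],p,Rc.round(2).tolist())
E
```

```text
2.9 [ 0.5436727  -0.1643465   0.20107683] [ 1.65395883e+02 -3.87303030e-02  1.79991176e+02] [-4.37027459e-01  3.47530431e-01 -6.08008965e-03  1.21787849e+00
  2.90143116e-05 -1.82137499e-01] [ 0.47564567 -0.1459534   0.34477507] [[0.26, 0.93, 0.27], [0.97, -0.25, -0.07], [0.0, 0.28, -0.96]]
```

View pics/w1.png

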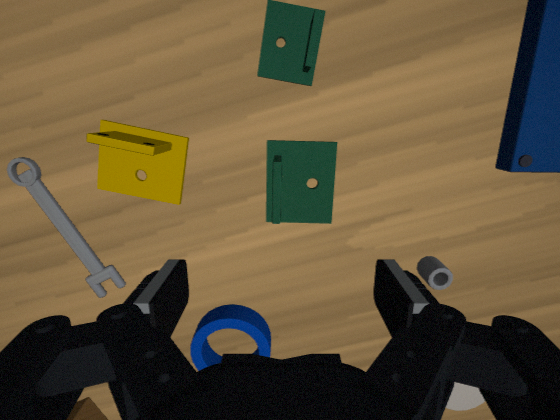

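The wrist view shows the large green bracket with corners (267,141), (337,142), (332,223), (266,222) and its hole at (312,183). The tab strip is at x≈277. I'll enlarge it.

```bash
python3 - <<'E'
import pickle;from h import *
f,K,Rc,p=pickle.load(open("w1.pkl","rb"))
save("pics/w1c.png",cv2.resize(f[130:232,255:347],None,fx=6,fy=6,interpolation=cv2.INTER_CUBIC)[:600])
for uv,z in [((267,141),.006),((337,142),.006),((332,223),.006),((266,222),.006),((312,183),.006),((277,157),.056),((276.5,222),.056)]: print(uv,onz(K,Rc,p,uv,z).round(4))
E
```

```text
(267, 141) [ 0.4958 -0.1664  0.006 ]
(337, 142) [ 0.5161 -0.0957  0.006 ]
(332, 223) [ 0.6025 -0.1204  0.006 ]
(266, 222) [ 0.5818 -0.192   0.006 ]
(312, 183) [ 0.5518 -0.1314  0.006 ]
(277, 157) [ 0.5089 -0.1585  0.056 ]
(276.5, 222) [ 0.5688 -0.1755  0.056 ]
```

View pics/w1c.png

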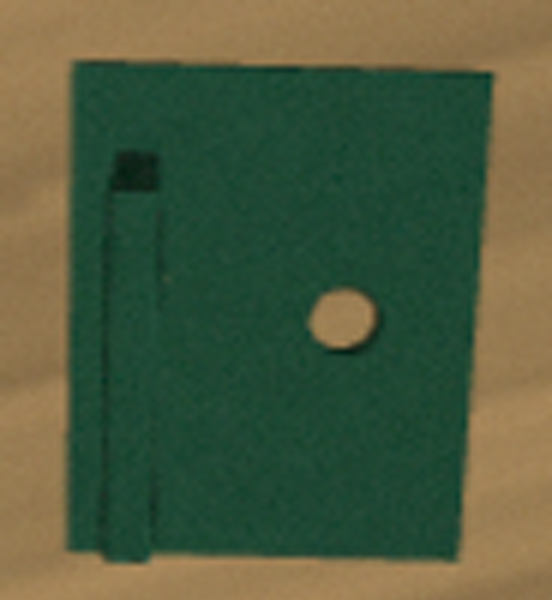

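The crop shows the tab's top strip running from (135,190) to (128,560) and the hole at (342,318). The bracket's yaw is about -16.3° and its tab centre about (0.542,-0.168), which agrees with the two-view triangulation (tab top z≈0.056). I'll look at the fixture with the wrist camera before grasping.

Emit:
apply_moves --rows '[0.085,0.008,0.0385,0,0,0,0,0.085,0.008,0.0385,0,0,0,0,0.085,0.008,0.0385,0,0,0,0,0.085,0.008,0.0385,0,0,0,0,0.085,0.008,0.0385,0,0,0,0,0.085,0.008,0.0385,0,0,0,0,0.085,0.008,0.0385,0,0,0,0,0.085,0.008,0.0385,0,0,0,0,0.085,0,0,0,0,0,0,0.085,0,0,0,0,0,0]'

```text
time_s: 3.73
ee_pos: [0.5643, 0.1514, 0.2009]
tool_rot: [-0.0, 0.135, 0.991, -0.0]
force: [0.2, -0.7, -0.6]
grip_width: 0.0851
gripper_force: 0.0
```

```bash
python3 - <<'E'
import pickle;from h import *
f,K,Rc,p=cam("wrist");pickle.dump((f,K,Rc,p),open("w2.pkl","wb"))
s=read_state();print(s["ee_pos"])
yx=np.array([.2706,.9627,0]);xx=np.array([.9627,-.2706,0]);c=np.array([.5272,.1749,.025])
q=np.array([proj(K,Rc,p,c+a*xx*.09+b*yx*.09) for a in(-1,1) for b in(-1,1)]);print(q.round(1))
u0,v0=np.maximum(q.min(0)-12,0).astype(int);u1,v1=(q.max(0)+12).astype(int)
im=f[v0:v1,u0:u1];k=min(800/im.shape[1],600/im.shape[0]);print(u0,v0,k,im.shape)
save("pics/w2c.png",cv2.resize(im,None,fx=k,fy=k,interpolation=cv2.INTER_CUBIC))
E
```

```text
[0.56432288 0.15000698 0.20100416]
[[197.   46.3]
 [393.3  46.9]
 [208.7 230.9]
 [376.3 231.5]]
184 34 2.8708133971291865 (209, 221, 3)
```

View pics/w2c.png

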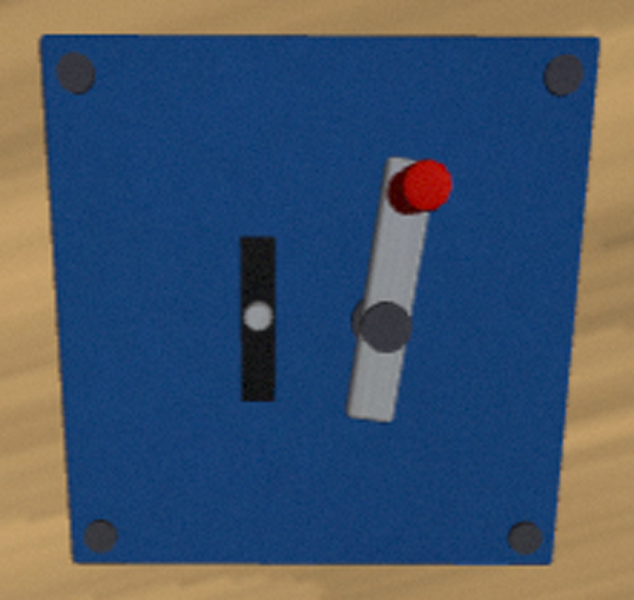

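The fixture fills the crop, with corners (41,36), (599,38), (552,563), (73,562). The slot runs from (258,237) to (258,401), the dowel tip is at (258,316), the handle top at (428,186) and the pivot at about (385,326).

```bash
python3 - <<'E'
import pickle;from h import *
f,K,Rc,p=pickle.load(open("w2.pkl","rb"));k=2.8708
o=pickle.load(open("c0.pkl","rb"))
g=lambda u,v:((u+.5)/k-.5+184,(v+.5)/k-.5+34)
C=[onz(K,Rc,p,g(*u),.025) for u in[(41,36),(599,38),(552,563),(73,562)]]
c=np.mean(C,0);a=[np.degrees(np.arctan2(*(q-r)[[1,0]])) for q,r in[(C[2],C[1]),(C[3],C[0])]];print(np.round(C,4),"c",c,a)
a+= [90+np.degrees(np.arctan2(*(q-r)[[1,0]]))-180 for q,r in[(C[1],C[0]),(C[2],C[3])]];print(a)
t=np.radians(np.mean(a));xx=np.array([np.cos(t),np.sin(t)]);yy=np.array([-xx[1],xx[0]])
for n,uv,z in [("slotA",(258,237),.025),("slotB",(258,401),.025),("dowel",(258,316),.035),("handletop",(428,186),.082),("pivot",(385,326),.047)]:
    X=onz(K,Rc,p,g(*uv),z);d=(X-c)[:2];print(n,X.round(4),"fix",(d@xx).round(4),(d@yy).round(4))
S=lambda n,u,v,ox,oy,k:(*o[n][1:],((u+.5)/k-.5+ox,(v+.5)/k-.5+oy))
for n,uv,A,B in [("dowel",(258,316),(168,143),(260,100)),("handle",(428,186),(267,48),(273,103))]:
    print(n,[np.round(q,4) for q in tri([(K,Rc,p,g(*uv)),S("scene",*A,295,160,5),S("side",*B,220,240,4)])])
E
```

```text
[[0.4164 0.1135 0.025 ]
 [0.4646 0.2851 0.025 ]
 [0.6362 0.2372 0.025 ]
 [0.588  0.0649 0.025 ]] c [0.52631207 0.17515005 0.025     ] [np.float64(-15.586533316605362), np.float64(-15.823125478850992)]
[np.float64(-15.586533316605362), np.float64(-15.823125478850992), np.float64(-15.709028281175733), np.float64(-15.640040063689469)]
slotA [0.4943 0.1634 0.025 ] fix -0.0277 -0.02
slotB [0.5481 0.1481 0.025 ] fix 0.0283 -0.0202
dowel [0.5188 0.1566 0.035 ] fix -0.0022 -0.0199
handletop [0.4942 0.2131 0.082 ] fix -0.0412 0.0278
pivot [0.532  0.1958 0.047 ] fix -0.0001 0.0214
dowel [array([0.5181, 0.1583, 0.0383]), array([0.0016, 0.002 , 0.0025])]
handle [array([0.4946, 0.2128, 0.0828]), array([0.0004, 0.0002, 0.0004])]
```

Emit:
apply_moves --rows '[0.085,0,0,0,0,0,0.03,0.085,-0.0085,-0.0389,0,0,0,0,0.085,-0.0085,-0.0389,0,0,0,0,0.085,-0.0085,-0.0389,0,0,0,0,0.085,-0.0085,-0.0389,0,0,0,0,0.085,-0.0085,-0.0389,0,0,0,0,0.085,-0.0085,-0.0389,0,0,0,0,0.085,-0.0085,-0.0389,0,0,0,0,0.085,-0.0085,-0.0389,0,0,0,0,0.085,0,0,0.035,0,0,0,0.085,0,0,0.035,0,0,0,0.085,0,0,0.03,0,0,0,0.085,0,0,0,0,0,0,0.085,0,0,0,0,0,0]'

```text
time_s: 4.95
ee_pos: [0.5361, -0.1685, 0.1011]
tool_rot: [-0.001, 0.151, 0.989, 0.0]
force: [0.7, 0.2, 0.1]
grip_width: 0.0851
gripper_force: 0.0
```

```bash
cat >> h.py <<'E'
def to(x,y,z,yaw):
    s=read_state();M=q2R(s["tool_rot"]);e=R.from_matrix(M).as_euler("ZYX",degrees=True)
    print("t",s["time_s"],"ee",np.round(s["ee_pos"],4),"yaw",e.round(2),"F",np.round(s["force"],1),"w",round(s["grip_width"],4),"tool d",(M.T@(np.array([x,y,z])-s["ee_pos"])).round(4),"az",round(np.radians((e[0]-yaw+180)%360-180),4))
E
python3 -c "
from h import *
to(.542,-.1676,.025,163.7)"
```

```text
t 4.95 ee [ 0.5361 -0.1685  0.1011] yaw [ 1.6262e+02 -1.5000e-01  1.7999e+02] F [0.7 0.2 0.1] w 0.0851 tool d [-0.0056  0.0026  0.0761] az -0.0189
```

Emit:
apply_moves --rows '[0.085,-0.0056,0.0026,0.02,0,0,-0.0189,0.085,0,0,0.02,0,0,0,0.085,0,0,0.02,0,0,0,0.085,0,0,0.016,0,0,0,0.085,0,0,0,0,0,0,0.0,0,0,0,0,0,0,0.0,0,0,0,0,0,0,0.0,0,0,0,0,0,0,0.0,0,0,0,0,0,0,0.0,0,0,0,0,0,0,0.0,0,0,0,0,0,0,0.0,0,0,0,0,0,0,0.0,0,0,0,0,0,0,0.0,0,0,0,0,0,0]'

```text
time_s: 6.12
ee_pos: [0.5437, -0.1673, 0.0259]
tool_rot: [0.0, 0.14, 0.99, -0.0]
force: [-1.5, 0.1, 6.1]
grip_width: 0.0072
gripper_force: 59.4
```

```bash
python3 -c "
from h import *
to(.542,-.1676,.025,163.7)"
```

```text
t 6.1167 ee [ 0.5437 -0.1673  0.0259] yaw [ 1.6385e+02  4.0000e-02 -1.7998e+02] F [-1.5  0.1  6.1] w 0.0072 tool d [ 0.0015 -0.0008  0.0009] az 0.0026
```

Emit:
apply_moves --rows '[0.0,0,0,-0.01,0,0,0,0.0,0,0,-0.03,0,0,0,0.0,0,0,-0.03,0,0,0,0.0,0,0,-0.03,0,0,0,0.0,0,0,-0.004,0,0,0,0.0,0,0,0,0,0,0,0.0,0,0,0,0,0,0]'

```text
time_s: 6.7
ee_pos: [0.5431, -0.1669, 0.1291]
tool_rot: [-0.0, 0.14, 0.99, 0.0]
force: [-1.1, 0.2, -2.9]
grip_width: 0.0069
gripper_force: 58.8
```

```bash
python3 - <<'E'
from h import *
import pickle
f,K,Rc,p=cam("wrist");pickle.dump((f,K,Rc,p),open("w3.pkl","wb"));save("pics/w3.png",f)
to(.542,-.1676,.025,163.7)
E
```

```text
t 6.75 ee [ 0.5428 -0.1668  0.1284] yaw [ 1.6385e+02 -1.0000e-01  1.7998e+02] F [-0.3  0.6 -3.1] w 0.0071 tool d [ 0.0004 -0.001   0.1034] az 0.0026
```

View pics/w3.png

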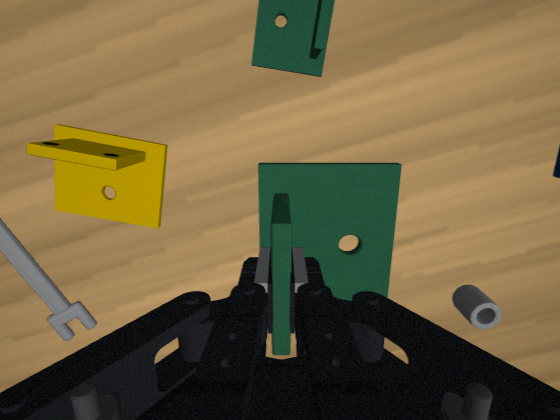

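Held level: the hole is at (348,243) and the back edge runs from (260,163) to (400,163). Now I'll compute the hole's offset in the tool frame and the target pose.

```bash
python3 - <<'E'
from h import *
import pickle
f,K,Rc,p=pickle.load(open("w3.pkl","rb"))
t=np.array([.5428,-.1668,.1284]);M=R.from_euler("ZYX",[163.85,0,180],degrees=True).as_matrix()
zb=.1284-.0199
T=lambda u,v:(M.T@(onz(K,Rc,p,(u,v),zb)-t))
h=T(348,243);print("hole tool",h.round(4),"edge",T(260,163).round(4),T(400,163).round(4))
a=T(400,163)-T(260,163);print("edge ang rel tool y deg",np.degrees(np.arctan2(-a[0],a[1])), "len",np.linalg.norm(a))
E
```

```text
hole tool [0.0022 0.0374 0.0199] edge [ 0.0469 -0.0109  0.0199] [0.0468 0.0618 0.0199]
edge ang rel tool y deg 0.03425105452927311 len 0.07266870879483898
```

Emit:
apply_moves --rows '[0.0,0,0,0,0,0,-0.0079,0.0,0.0108,0.0267,0,0,0,0,0.0,0.0108,0.0267,0,0,0,0,0.0,0.0108,0.0267,0,0,0,0,0.0,0.0108,0.0267,0,0,0,0,0.0,0.0108,0.0267,0,0,0,0,0.0,0.0108,0.0267,0,0,0,0,0.0,0.0108,0.0267,0,0,0,0,0.0,0.0108,0.0267,0,0,0,0,0.0,0.0108,0.0267,0,0,0,0,0.0,0.0108,0.0267,0,0,0,0,0.0,0,0,0,0,0,0,0.0,0,0,0,0,0,0,0.0,0,0,0,0,0,0]'

```text
time_s: 7.92
ee_pos: [0.5113, 0.119, 0.1287]
tool_rot: [-0.001, 0.136, 0.991, -0.0]
force: [0.5, -0.5, -2.9]
grip_width: 0.0068
gripper_force: 59.5
```

```bash
python3 -c "
from h import *
to(.5107,.1196,.075,164.3)"
```

```text
t 7.9167 ee [0.5113 0.119  0.1287] yaw [ 1.6434e+02 -7.0000e-02 -1.7996e+02] F [ 0.5 -0.5 -2.9] w 0.0068 tool d [0.0007 0.0005 0.0537] az 0.0006
```

Emit:
apply_moves --rows '[0.0,0.0007,0.0005,0.02,0,0,0,0.0,0,0,0.02,0,0,0,0.0,0,0,0.014,0,0,0,0.0,0,0,0.006,0,0,0,0.0,0,0,0.003,0,0,0,0.0,0,0,0,0,0,0,0.0,0,0,0,0,0,0]'

```text
time_s: 8.5
ee_pos: [0.5116, 0.1195, 0.0669]
tool_rot: [0.0, 0.137, 0.991, 0.0]
force: [0.3, -0.1, -2.0]
grip_width: 0.0071
gripper_force: 59.3
```

```bash
python3 -c "
from h import *
to(.5107,.1196,.0509,164.3)
f,K,Rc,p=cam('wrist')
s=read_state();M=q2R(s['tool_rot']);X=s['ee_pos']+M@[.0022,.0374,.0199]
print(proj(K,Rc,p,X),proj(K,Rc,p,[.5188,.1566,.035]))
save('pics/w4.png',cv2.resize(f[170:300,240:420],None,fx=4.4,fy=4.4,interpolation=cv2.INTER_CUBIC))
"
```

```text
t 8.5 ee [0.5116 0.1195 0.0669] yaw [1.6427e+02 4.0000e-02 1.7999e+02] F [ 0.3 -0.1 -2. ] w 0.0071 tool d [ 0.0009 -0.0002  0.016 ] az -0.0005
[348.43840801 244.3112605 ] [344.45480775 234.68095353]
```

View pics/w4.png

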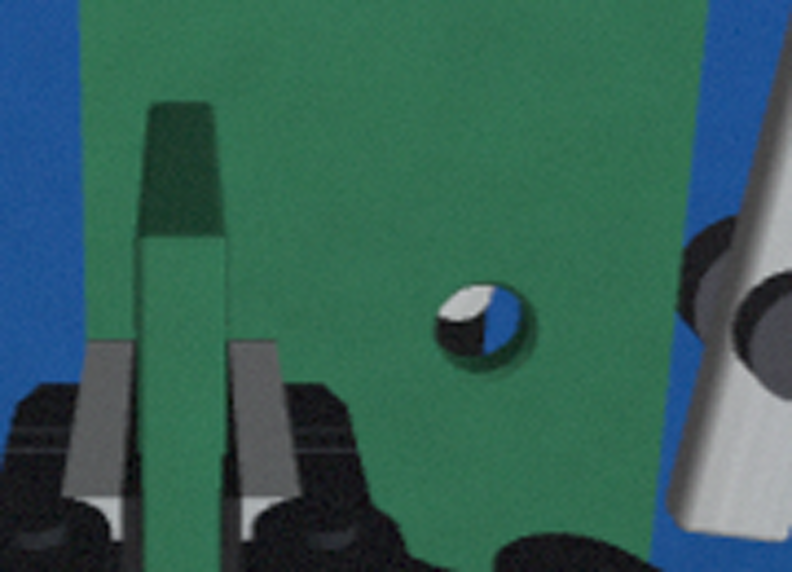

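Through the hole, whose rim centre is at crop (487,330), the light dowel tip shows at about (462,289), up and left as the oblique view predicts. The hole sits about 1 mm further along +y in the tool than I estimated. I'll correct that and then descend gently, checking force.

Emit:
apply_moves --rows '[0.0,0.001,-0.0007,0,0,0,0,0.0,0,0,0.002,0,0,0,0.0,0,0,0.002,0,0,0,0.0,0,0,0.001,0,0,0,0.0,0,0,0,0,0,0]'

```text
time_s: 8.97
ee_pos: [0.5099, 0.1195, 0.0612]
tool_rot: [-0.0, 0.137, 0.991, -0.0]
force: [-0.8, -0.7, -2.4]
grip_width: 0.0068
gripper_force: 59.3
```

Emit:
apply_moves --rows '[0.0,0,0,0.001,0,0,0,0.0,0,0,0,0,0,0]'

```text
time_s: 9.13
ee_pos: [0.51, 0.1195, 0.0602]
tool_rot: [-0.0, 0.137, 0.991, -0.0]
force: [-0.2, 0.3, -2.3]
grip_width: 0.0072
gripper_force: 59.5
```

Emit:
apply_moves --rows '[0.0,0,0,0.001,0,0,0,0.0,0,0,0,0,0,0]'

```text
time_s: 9.3
ee_pos: [0.51, 0.1195, 0.0592]
tool_rot: [-0.0, 0.137, 0.991, 0.0]
force: [0.2, 0.5, -2.5]
grip_width: 0.0072
gripper_force: 59.5
```

Emit:
apply_moves --rows '[0.0,0,0,0.001,0,0,0,0.0,0,0,0,0,0,0]'

```text
time_s: 9.47
ee_pos: [0.51, 0.1195, 0.0583]
tool_rot: [-0.0, 0.137, 0.991, -0.0]
force: [0.0, -0.1, -2.2]
grip_width: 0.0067
gripper_force: 59.5
```

Emit:
apply_moves --rows '[0.0,0,0,0.001,0,0,0,0.0,0,0,0,0,0,0]'

```text
time_s: 9.63
ee_pos: [0.51, 0.1194, 0.0572]
tool_rot: [-0.0, 0.137, 0.991, -0.0]
force: [-0.5, -0.6, -2.7]
grip_width: 0.0073
gripper_force: 59.5
```

Emit:
apply_moves --rows '[0.0,0,0,0.001,0,0,0,0.0,0,0,0,0,0,0]'

```text
time_s: 9.8
ee_pos: [0.51, 0.1194, 0.0563]
tool_rot: [-0.0, 0.137, 0.991, -0.0]
force: [-0.7, -0.2, -2.9]
grip_width: 0.0073
gripper_force: 59.5
```

Below the dowel's top with no contact force, so the hole has gone over it. I'll continue to home.

Emit:
apply_moves --rows '[0.0,0,0,0.001,0,0,0,0.0,0,0,0.001,0,0,0,0.0,0,0,0,0,0,0]'

```text
time_s: 10.05
ee_pos: [0.5099, 0.1194, 0.0542]
tool_rot: [-0.0, 0.137, 0.991, -0.0]
force: [0.8, -0.1, -2.6]
grip_width: 0.0072
gripper_force: 59.5
```

Emit:
apply_moves --rows '[0.0,0,0,0.001,0,0,0,0.0,0,0,0,0,0,0]'

```text
time_s: 10.22
ee_pos: [0.51, 0.1195, 0.0532]
tool_rot: [-0.0, 0.137, 0.991, -0.0]
force: [-0.2, -0.1, -2.5]
grip_width: 0.0071
gripper_force: 59.5
```

Emit:
apply_moves --rows '[0.0,0,0,0.001,0,0,0,0.0,0,0,0,0,0,0]'

```text
time_s: 10.38
ee_pos: [0.5099, 0.1194, 0.0522]
tool_rot: [-0.0, 0.137, 0.991, -0.0]
force: [0.7, 0.4, -2.4]
grip_width: 0.0071
gripper_force: 59.5
```

Emit:
apply_moves --rows '[0.0,0,0,0.0005,0,0,0,0.0,0,0,0,0,0,0]'

```text
time_s: 10.55
ee_pos: [0.51, 0.1194, 0.0518]
tool_rot: [-0.0, 0.137, 0.991, -0.0]
force: [-0.5, 0.1, -2.6]
grip_width: 0.0066
gripper_force: 59.5
```

Emit:
apply_moves --rows '[0.0,0,0,0.0005,0,0,0,0.0,0,0,0,0,0,0]'

```text
time_s: 10.72
ee_pos: [0.51, 0.1194, 0.0513]
tool_rot: [-0.0, 0.137, 0.991, -0.0]
force: [0.4, -0.8, -1.5]
grip_width: 0.0068
gripper_force: 59.5
```

Emit:
apply_moves --rows '[0.0,0,0,0.0003,0,0,0,0.0,0,0,0,0,0,0]'

```text
time_s: 10.88
ee_pos: [0.51, 0.1195, 0.0511]
tool_rot: [0.0, 0.137, 0.991, 0.0]
force: [-0.5, -0.8, -1.7]
grip_width: 0.0071
gripper_force: 59.5
```

Contact is starting at the expected height (0.051). I'll release and retract.

Emit:
apply_moves --rows '[0.03,0,0,0,0,0,0,0.03,0,0,0,0,0,0,0.03,0,0,0,0,0,0,0.03,0,0,0,0,0,0,0.03,0,0,-0.02,0,0,0,0.03,0,0,-0.035,0,0,0,0.03,0,0,-0.035,0,0,0,0.03,0,0,-0.04,0,0,0,0.03,0,0,-0.02,0,0,0,0.03,0,0,0,0,0,0,0.03,0,0,0,0,0,0]'

```text
time_s: 11.8
ee_pos: [0.5106, 0.1195, 0.202]
tool_rot: [0.001, 0.137, 0.991, 0.0]
force: [0.2, 0.2, -1.2]
grip_width: 0.0302
gripper_force: 0.0
```

```bash
python3 - <<'E'
from h import *
import pickle
f,K,Rc,p=cam("wrist");pickle.dump((f,K,Rc,p),open("w5.pkl","wb"));to(.4943,.213,.15,164.3)
g=cam("scene")[0];d=cam("side")[0]
a=cv2.resize(f[20:320,170:450],(400,428),interpolation=cv2.INTER_CUBIC)
b=cv2.resize(d[225:331,210:350],(400,303),interpolation=cv2.INTER_CUBIC)
save("pics/w5.png",np.hstack([a,cv2.copyMakeBorder(b,0,125,0,0,cv2.BORDER_CONSTANT)]))
E
```

```text
t 11.85 ee [0.51   0.1194 0.2009] yaw [1.643e+02 1.000e-02 1.800e+02] F [ 0.7 -0.2 -0.1] w 0.03 tool d [0.0404 0.0858 0.0509] az 0.0
```

View pics/w5.png

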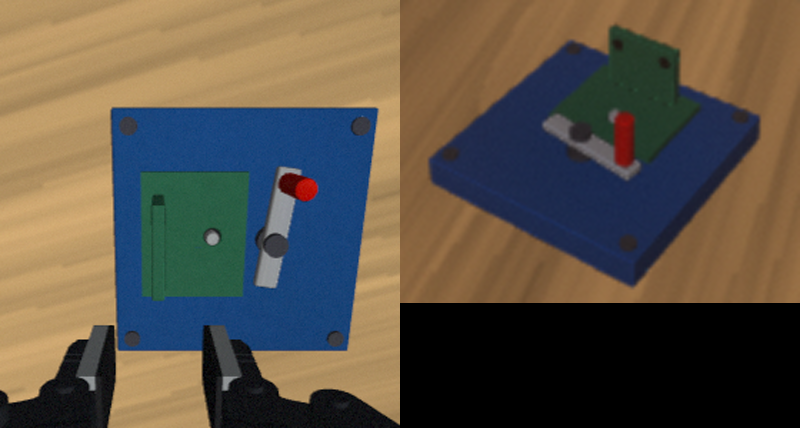

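The bracket lies flat with the dowel tip showing through the hole, at (212,238) in the left panel, and the tab on the -y side. The keeper is at about 0.14 rad with the handle at (306,188). I'll cage the handle with the fingers partly open and swing it round the pivot.

Emit:
apply_moves --rows '[0.03,0.0136,0.0287,0,0,0,0,0.03,0.0136,0.0287,0,0,0,0,0.03,0.0136,0.0287,0,0,0,0,0.03,0,0,0,0,0,0.07,0.03,0,0,0,0,0,0.07,0.03,0,0,0.035,0,0,0,0.03,0,0,0.035,0,0,0,0.03,0,0,0.03,0,0,0,0.03,0,0,0,0,0,0,0.03,0,0,0,0,0,0]'

```text
time_s: 12.78
ee_pos: [0.4928, 0.213, 0.1001]
tool_rot: [-0.002, 0.206, 0.979, -0.001]
force: [0.2, 0.9, 0.3]
grip_width: 0.03
gripper_force: 0.0
```

```bash
python3 -c "
from h import *
to(.4941,.2132,.057,156.3)"
```

```text
t 12.7833 ee [0.4928 0.213  0.1001] yaw [ 1.5628e+02 -1.7000e-01 -1.7986e+02] F [0.2 0.9 0.3] w 0.03 tool d [-0.0012  0.0008  0.0431] az -0.0004
```

Emit:
apply_moves --rows '[0.03,-0.0012,0.0008,0.015,0,0,0,0.03,0,0,0.015,0,0,0,0.03,0,0,0.013,0,0,0,0.022,0,0,0,0,0,0,0.022,0,0,0,0,0,0]'

```text
time_s: 13.2
ee_pos: [0.496, 0.2138, 0.0594]
tool_rot: [0.0, 0.206, 0.979, 0.0]
force: [0.5, 0.4, 0.1]
grip_width: 0.0219
gripper_force: 0.0
```

Emit:
apply_moves --rows '[0.022,0,0.0025,0,0,0,0.06,0.022,0,0.0025,0,0,0,0.06,0.022,0,0.0025,0,0,0,0.06,0.022,0,0.0025,0,0,0,0.06,0.022,0,0.0025,0,0,0,0.06,0.022,0,0.0025,0,0,0,0.06,0.022,0,0.0025,0,0,0,0.06,0.022,0,0.0025,0,0,0,0.06,0.022,0,0.0025,0,0,0,0.06,0.022,0,0.0025,0,0,0,0.06]'

```text
time_s: 14.03
ee_pos: [0.5119, 0.2329, 0.0601]
tool_rot: [0.001, 0.487, 0.873, 0.001]
force: [-1.0, -1.9, -0.5]
grip_width: 0.0215
gripper_force: 0.7
```

```bash
python3 -c "
from h import *
t=.74;fx=np.array([.9627,-.2706]);fy=np.array([.2706,.9627])
h=np.array([.5323,.1964])+.042*(-np.cos(t)*fx+np.sin(t)*fy)
to(*h,.057,164.3-np.degrees(t))"
```

```text
t 14.0333 ee [0.5119 0.2329 0.0601] yaw [1.2173e+02 5.0000e-02 1.7990e+02] F [-1.  -1.9 -0.5] w 0.0215 tool d [ 0.0002 -0.0019  0.0031] az -0.003
```

Emit:
apply_moves --rows '[0.022,0,0.0025,0,0,0,0.06,0.022,0,0.0025,0,0,0,0.06,0.022,0,0.0025,0,0,0,0.06,0.022,0,0.0025,0,0,0,0.06,0.022,0,0.0025,0,0,0,0.06,0.022,0,0.0025,0,0,0,0.06,0.022,0,0.0025,0,0,0,0.06,0.022,0,0.0025,0,0,0,0.06,0.022,0,0.0025,0,0,0,0.06,0.022,0,0.0025,0,0,0,0.06,0.022,0,0.0025,0,0,0,0.06,0.022,0,0.0025,0,0,0,0.06,0.022,0,0.0025,0,0,0,0.06,0.022,0,0.0025,0,0,0,0.06,0.022,0,0,0,0,0,0]'

```text
time_s: 15.28
ee_pos: [0.5456, 0.2385, 0.0599]
tool_rot: [0.0, 0.801, 0.599, 0.001]
force: [0.9, 0.3, -0.6]
grip_width: 0.0223
gripper_force: 0.0
```

```bash
python3 -c "
from h import *
t=1.57;fx=np.array([.9627,-.2706]);fy=np.array([.2706,.9627])
h=np.array([.5323,.1964])+.042*(-np.cos(t)*fx+np.sin(t)*fy)
to(*h,.057,164.3-np.degrees(t))"
```

```text
t 15.2833 ee [0.5456 0.2385 0.0599] yaw [ 7.361e+01 -6.000e-02  1.799e+02] F [ 0.9  0.3 -0.6] w 0.0223 tool d [-0.0022 -0.0014  0.0029] az -0.0129
```

Emit:
apply_moves --rows '[0.022,-0.002,0.0015,0,0,0,0,0.022,0,0.001,0,0,0,0,0.022,0,0,0,0,0,0]'

```text
time_s: 15.53
ee_pos: [0.5467, 0.2357, 0.0587]
tool_rot: [0.0, 0.799, 0.601, 0.0]
force: [0.0, -0.3, 1.0]
grip_width: 0.0217
gripper_force: 0.0
```

Emit:
apply_moves --rows '[0.022,0,0.001,0,0,0,0,0.022,0,0,0,0,0,0]'

```text
time_s: 15.7
ee_pos: [0.5475, 0.2354, 0.0582]
tool_rot: [0.0, 0.8, 0.6, 0.0]
force: [-0.1, 0.3, 1.3]
grip_width: 0.0217
gripper_force: 0.2
```

Emit:
apply_moves --rows '[0.022,0,0.001,-0.001,0,0,0,0.022,0,0,0,0,0,0]'

```text
time_s: 15.87
ee_pos: [0.5479, 0.2352, 0.059]
tool_rot: [-0.0, 0.8, 0.6, -0.0]
force: [-2.0, 0.7, -0.4]
grip_width: 0.0218
gripper_force: 1.2
```

Emit:
apply_moves --rows '[0.022,0,0.001,0,0,0,0,0.022,0,0,0,0,0,0]'

```text
time_s: 16.03
ee_pos: [0.5481, 0.2352, 0.0589]
tool_rot: [-0.001, 0.8, 0.6, -0.001]
force: [-7.8, 2.8, 2.5]
grip_width: 0.0221
gripper_force: 4.1
```

```bash
python3 - <<'E'
from h import *
fx=np.array([.9627,-.2706]);fy=np.array([.2706,.9627]);P=np.array([.5323,.1964])
for n in("scene","side"):
    f,K,Rc,p=cam(n);h=f.astype(int)
    m=((h[:,:,0]>110)&(h[:,:,1]<60)&(h[:,:,2]<70)).astype(np.uint8)
    print(n,[(t,proj(K,Rc,p,[*(P+.042*(-np.cos(t)*fx+np.sin(t)*fy)),.07]).round(1)) for t in(1.35,1.57)])
    _,_,st,ce=cv2.connectedComponentsWithStats(m)
    u=proj(K,Rc,p,[*(P+.042*fy),.07]);print([(ce[i].round(1),st[i][4],st[i][:4]) for i in range(1,len(st)) if np.linalg.norm(ce[i]-u)<25])
E
```

```text
scene [(1.35, array([360.6, 181.4])), (1.57, array([360.9, 183.6]))]
[]
side [(1.35, array([264.5, 274.5])), (1.57, array([260.4, 273. ]))]
[(array([259. , 278.9]), np.int32(40), array([257, 268,   6,  18], dtype=int32))]
```

At the stop (8 N reaction). I'll back off, rise and verify.

Emit:
apply_moves --rows '[0.022,0,-0.004,0,0,0,0,0.026,0,0,0,0,0,0,0.026,0,0,-0.01,0,0,0,0.026,0,0,-0.035,0,0,0,0.026,0,0,-0.035,0,0,0,0.026,0,0,-0.035,0,0,0,0.026,0,0,-0.035,0,0,0,0.026,0,0,0,0,0,0,0.026,0,0,0,0,0,0]'

```text
time_s: 16.88
ee_pos: [0.5466, 0.2362, 0.2117]
tool_rot: [0.001, 0.8, 0.6, 0.002]
force: [0.5, -0.3, -1.1]
grip_width: 0.0262
gripper_force: 0.0
```

```bash
python3 - <<'E'
from h import *
fx=np.array([.9627,-.2706]);fy=np.array([.2706,.9627]);P=np.array([.5323,.1964])
to(.5,.2,.2,73)
for n in("scene","side","wrist"):
    f,K,Rc,p=cam(n);h=f.astype(int)
    m=((h[:,:,0]>110)&(h[:,:,1]<60)&(h[:,:,2]<70)).astype(np.uint8)
    q=lambda r,z:proj(K,Rc,p,[*r,z])
    print(n,[(t,q(P+.042*(-np.cos(t)*fx+np.sin(t)*fy),.062).round(1)) for t in(1.35,1.57)])
    _,_,st,ce=cv2.connectedComponentsWithStats(m);u=q(P+.042*fy,.062)
    print("red",[(ce[i].round(1),st[i][4]) for i in range(1,len(st)) if np.linalg.norm(ce[i]-u)<25])
    nz=P-.026*fy; a,b=q(nz,.042).round().astype(int);print("nose px colour",f[b,a] if 0<=b<420 and 0<=a<560 else None)
    g=((h[:,:,1]>h[:,:,0]+20)&(h[:,:,1]>h[:,:,2]+10))
    D=np.array([.5188,.1566]);c=[D+i*.045*fx+j*fy for i in(-1,1) for j in(-.05,.024)]
    print("base corners pred",[q(k,.031).round(1).tolist() for k in c])
    if n=="wrist":
        ys,xs=np.nonzero(g);print("green",xs.min(),xs.max(),ys.min(),ys.max());save("pics/wend.png",f)
E
```

```text
t 16.8833 ee [0.5466 0.2362 0.2117] yaw [ 7.3770e+01 -1.3000e-01  1.7977e+02] F [ 0.5 -0.3 -1.1] w 0.0262 tool d [-0.0478 -0.0346  0.0115] az 0.0134
scene [(1.35, array([360.2, 183.8])), (1.57, array([360.5, 186. ]))]
red [(array([361.8, 180.9]), np.int32(12)), (array([361., 191.]), np.int32(1))]
nose px colour [139 137 134]
base corners pred [[311.1, 179.4], [337.6, 182.2], [307.0, 199.8], [335.2, 202.9]]
side [(1.35, array([264.6, 277.6])), (1.57, array([260.5, 276.1]))]
red [(array([259.6, 275.6]), np.int32(79))]
nose px colour [106 101 103]
base corners pred [[314.9, 260.9], [296.9, 279.9], [281.0, 247.0], [261.8, 264.2]]
wrist [(1.35, array([269.5, 194.3])), (1.57, array([279.2, 193.1]))]
red [(array([278.7, 195. ]), np.int32(250))]
nose px colour [143 146 144]
base corners pred [[239.8, 300.0], [236.7, 240.3], [317.7, 299.4], [319.2, 239.6]]
green 237 318 239 320
```

The keeper is at 1.57 by the side and wrist views, its nose lies over the bracket, and the base edges are where a seated bracket would put them. The robot is clear, so I'll hand in.

```bash
python3 -c "
from cell import close_job
print(close_job())"
```

```text
the job is handed in; nothing more can be done
None
```

The job is handed in: the bracket is seated on the dowel, the keeper is swung closed across it, and the arm is clear at about 17 s of the 72 s allowed; no verdict came back. The hole dropped straight over the dowel, so no nudging was needed.

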